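# Fit a crimping bar the right way round

## Task

Fit one of the two crimping bars from the white rack into the bed of the bag crimper. The bars look the same at both ends, but one end has a pocket in its underside: first feel which end that is by lowering the bar onto the feeler post, then lay the bar down flat on both pads with the pocket over the bed's stud, and swing the latch fully across it. Leave the tape roll and the timer where they are.

Things in the scene. Friction and masses are not known exactly. Their poses are not given: they have to be found in the camera images.
- rack: White drying rack, plate 230 x 190 x 8 mm, with two bars lying side by side (loose, 170 x 30 x 26 mm, 250 g; their poses are not given). Each bar has fine ribs on top and a flat underside but for one closed blind pocket, 20 wide x 34 long x 8 mm deep, centred 60 mm from the bar's middle towards one end. Which end differs from bar to bar; it cannot be seen, only felt. Origin under plate centre
- place_near (a point): Nearer place of the rack. The point is 22 mm above the table, under the middle of the bar lying there (centred within 2 mm); y runs along the bar, x across it, z up. Grip the bar across its 30 mm width at the middle, where the rack is open down to its 8 mm plate (side ribs, tops 33 mm above the table, stand only 53 to 67 mm from the bar's middle)
- place_far (a point): The other place of the rack, 110 mm farther along x, with the other bar; same height, axes and sizes
- bed: Fixed bed of the bag crimper: grey plate 180 x 250 x 14 mm with pads, stud, pins, feeler post and latch. Origin at table level below bed_seat, same axes. Round-topped 8 mm guide pins rise 12 mm above the pads: four beside the bar's place at y = -68 and +68 mm (2.5 mm gap to the bar on each side), one beyond each end (4 mm gap). The sides are open at the middle down to the plate
- bed_seat (a point): Where the middle of a seated bar's underside comes, level with the pads, 24 mm above the table. x across the bar (roughly away from the robot), y along it, z up. Pads at y = -34 and +34 mm, key stud at y = +60 mm. A bar with its pocket towards +y lies flat and clears the stud; the wrong way round that end rides 5 mm high on the stud
- pad_plain: Steel pad 30 x 12 x 10 mm (x, y, z) at the bed end without stud; origin under its centre, on the plate
- pad_stud: Steel pad 30 x 12 x 10 mm (x, y, z) on the stud side of the bed; origin under its centre, on the plate
- stud: Steel key stud of the bed, 10 mm thick, 15 mm high over the plate, its top 5 mm above the pads; origin at its foot
- post: Feeler post: fixed upright steel rod 8 mm thick on the bed's plate, 80 mm in front of the bed's middle (bed_seat x = -80, y = 0 mm), 51 mm high; origin at its foot
- post_tip (a point): Flat top of the feeler post, 65 mm above the table; axes as bed_seat. A plain part of a bar's underside lands on it at this height; with the tip in the pocket the bar comes 8 mm lower. Rigid
- latch (a joint): Turn latch on an upright pivot at bed_seat x = +50, y = +50 mm. Radians: 0 = open, arm along the bed's +y; grows counterclockwise seen from above; 1.571 = its stop, arm straight across the bar, towards -x. Turns stiffly (0.04 N m), stays where left. The 14 mm wide, 6 mm thick arm passes 2.5 mm above a seated bar and strikes one that rides on the stud
- latch_knob (a point): Top centre of the latch's upright black knob, 13 mm thick, standing 27 mm over the latch arm, 56 mm from the pivot axis; 85.5 mm above the table
- tape_roll: Roll of tape lying flat, 103 mm across, 25 mm high, a bystander; origin under its centre
- kitchen_timer: Timer 70 x 66 x 21 mm lying on the table, a bystander; origin under its centre

How it is judged:
On the way, in this order (a step that is already met when the one before it is completed fails the run):
1. the bar, not the gripper, is lowered onto the feeler post (contact force between post and anything else above 0.7 N and contact force between post and the arm below 0.1 N and contact force between post and the fingers below 0.1 N), for 0.05 s.
2. a bar lies flat on both pads, its pocket over the stud (contact force between each of pad_plain, pad_stud and anything else above 0.15 N and contact force between stud and anything else below 0.1 N and value of joint latch below 0.6 rad), for 0.2 s.
At the end, for the whole second after the job is handed in: a bar rests by its weight on both pads (at least 0.15 N on each) without touching the stud, and the latch is turned across it to beyond 1.4 rad (contact force between each of pad_plain, pad_stud and anything else above 0.15 N and contact force between stud and anything else below 0.1 N and value of joint latch above 1.4 rad).
It fails at once if the tape roll or the timer is shifted by more than 30 mm (distance of any of tape_roll, kitchen_timer from where it was at the start of the episode above 0.03 m).
It also fails if it takes over 72 s, if anything falls off the work surface, if the arm or the gripper's body presses on something with over 40 N, if the wrist force passes 120 N, or if a joint passes its speed limit or range.

## Robot

A 6-joint arm with a two-finger parallel gripper is mounted at the origin on a cart in front of the work surface, level with it; the furniture and walls round the work are solid. World frame = base frame: x ahead of the robot, y to its left, z up, the work surface at z = 0. Lengths are in m, angles in rad, forces in N, time in s.
With the tool pointing down it reaches from about 0.35 to 0.775 m from the base axis. Payload 7.3 kg.
Tool frame: the origin (TCP) lies on the mounting face of the last link; the fingertips stand 178 mm ahead of it and the grasp point (between the pads) lies 159 mm ahead of it (robot.tcp_to_tips is the distance from the TCP to the fingertips, in m); z points along the fingers, y is the direction in which the jaws open and shut (so a half turn about z gives the same grasp; the last joint's range is limited). The gripper opens to 92 mm and grips with 3 to 60 N. Pads are 19 mm wide; open, the fingers measure 130 mm over their backs; the gripper's body (75 mm by 190 mm) begins 47 mm behind the grasp point.
Start: joints at [-0.146, 0.342, 1.524, -0, 1.275, -0.146], TCP at [0.525, 0, 0.405] pointing down, gripper open.
Joint ranges: [-2.53, 2.53], [-0.77, 2.02], [0.04, 2.7], [-1, 4.14], [0.28, 2.66], [-3.11, 3.11]. Speed limits (rad/s): [2.57, 2.57, 3.14, 3.14, 3.14, 3.14].

## Interface

Orientations are given as [roll, pitch, yaw] about the fixed x, y, z axes, in that order (R = Rz(yaw) Ry(pitch) Rx(roll)).
In Python, from cell import robot, viewer gives the robot as it stands.
- The arm moves only by the shell command python3 -m creep 'ROWS' [OPENING] [FORCE]. ROWS is JSON, a list that holds one entry, the list of rows, each a list of 6 numbers: the shift along the world's x, y, z in mm, then the turn, a rotation vector about the world's x, y, z in degrees. A call has 1 to 5 rows; each row shifts and turns the pose as measured when the row begins; what a row does not reach is not made up. A row lasts 1/12 s, in which the tool goes at most 41.7 mm and 7.16 degrees, less where a joint would pass 70% of its speed; a pose out of reach is approached as far as the arm can. A call with a gripper value outside its range is refused whole. OPENING is the closure, from -1 (fully open) to 1 (shut), set as the call begins (- or left out, the last holds). The fingers move at their own pace and stop on an object; FORCE is the grip in N (left out, the last holds). Time passes only in rows, so rows that do not move let the fingers close. It gives the time, the measured TCP pose, the force and the opening at its end, in the units of the state.
- robot.observe(): the state, without advancing time (a new reading comes with each control period).
- viewer.read_camera(name): name is "scene" or "side" or "wrist"; returns the picture (400x640x3 uint8, blue, green, red); there is no depth.
- viewer.camera_model(name): a dict with "fx", "fy", "cx", "cy" (pixels), "k1" (the pictures are not rectified: a ray, as slopes to the right and down, at radius r is drawn at 1 + k1 r^2 times it, then the intrinsics apply), "pose" (4x4, takes a point from camera to world coordinates); the wrist camera has in their place "mount" (4x4, takes a point from camera to tool coordinates, whose origin is the TCP and whose axes are the flange's). Camera axes: x right, y up, looking along -z (the intrinsics and any distortion apply to the point x, -y, -z); pixel columns grow to the right and rows downward; lengths in m; the calibration is good to about 2 mm. A picture is of the moment at which its call begins: read the wrist's pose just before it. camera_model takes no time and is no camera call.
- robot.hand_in(): hands the job in, once; it reports no verdict.
The state is a dict: "time": time; "qpos": joint angles; "qvel": joint speeds; "joint_efforts": joint torques, N m; "tool_pos": TCP position; "tool_rot": TCP orientation; "contact_force": force on the tool from outside, world axes, zero at the start; "torque": the same for the moment, N m; "opening": finger opening in m.
Only numpy, scipy, OpenCV 4.12 (cv2) and the standard library are available. Lean on these libraries where they do the work, as an engineer would, in place of code of your own. Each camera call takes 0.05 s, during which the arm holds its last target. There are 200 camera calls.

## Working session

There is one attempt and no reset: what is moved stays moved. The work goes in short steps, Python scripts to look and compute and a shell command to move; the robot and the scene stay as the last step left them, time stands still between calls to the robot, and variables do not carry over. Pictures are saved under pics/ and viewed, about 8 in all and at most 12, crops included, and the job is handed in when it is done.

```bash
mkdir -p pics; ls; cat > h.py <<'E'
import numpy as np, cv2
from cell import robot, viewer
from scipy.spatial.transform import Rotation as R
def toolT(s=None):
    s=s or robot.observe(); T=np.eye(4); T[:3,:3]=R.from_euler('xyz',s['tool_rot']).as_matrix(); T[:3,3]=s['tool_pos']; return T
def pose(n,T=None):
    m=viewer.camera_model(n); return np.array(m['pose']) if 'pose' in m else (toolT() if T is None else T)@np.array(m['mount'])
def ray(n,u,v,P):
    m=viewer.camera_model(n)
    xd,yd=(u-m['cx'])/m['fx'],(v-m['cy'])/m['fy']; x,y=xd,yd
    for _ in range(30):
        f=1+m['k1']*(x*x+y*y); x,y=xd/f,yd/f
    return P[:3,3],P[:3,:3]@np.array([x,-y,-1.])
def atz(n,u,v,z,P):
    o,d=ray(n,u,v,P); return o+d*(z-o[2])/d[2]
def proj(n,p,P):
    m=viewer.camera_model(n); c=np.linalg.inv(P)@np.append(p,1); x,y=c[0]/-c[2],-c[1]/-c[2]; f=1+m['k1']*(x*x+y*y)
    return np.array([m['fx']*x*f+m['cx'],m['fy']*y*f+m['cy']])
def tri(obs): # (n,u,v,P)
    A=np.zeros((3,3));b=np.zeros(3);rs=[ray(*o) for o in obs]
    for o,d in rs:
        d=d/np.linalg.norm(d);M=np.eye(3)-np.outer(d,d);A+=M;b+=M@o
    p=np.linalg.solve(A,b); return p,[np.linalg.norm(np.cross(p-o,d/np.linalg.norm(d)))*1e3 for o,d in rs]
E
python3 - <<'E'
from h import *
np.set_printoptions(precision=4,suppress=True)
s=robot.observe();print(s)
for n in("scene","side","wrist"):
    cv2.imwrite(f'pics/{n}0.png',viewer.read_camera(n)); print(n,viewer.camera_model(n))
E
```

```text
pics
{'time': 0.0, 'qpos': array([-0.146 ,  0.3427,  1.525 , -0.    ,  1.2754, -0.146 ]), 'qvel': array([-0.    , -0.0003,  0.0006, -0.0013, -0.    , -0.0003]), 'joint_efforts': array([  0.0008, -43.1246, -24.422 ,   0.0718,   0.0559,  -0.0001]), 'tool_pos': array([0.5249, 0.    , 0.404 ]), 'tool_rot': array([-3.1401, -0.0002,  1.5708]), 'contact_force': array([-0.0428, -0.3624, -0.1282]), 'torque': array([ 0.0516, -0.02  ,  0.0065]), 'opening': 0.09186487178842631}
scene {'fx': 476.30637116853865, 'fy': 476.30637116853865, 'cx': 317.6773544619056, 'cy': 187.40737901164732, 'k1': -0.07578018972956635, 'pose': array([[ 0.5611,  0.3845, -0.733 , -0.1392],
       [-0.8276,  0.2785, -0.4874, -0.4651],
       [ 0.0168,  0.8801,  0.4745,  0.5517],
       [ 0.    ,  0.    ,  0.    ,  1.    ]])}
side {'fx': 404.093488799972, 'fy': 404.093488799972, 'cx': 318.850164468126, 'cy': 196.2867101890541, 'k1': -0.09344508555595837, 'pose': array([[-0.9666,  0.0851, -0.2419,  0.3655],
       [-0.256 , -0.3724,  0.8921,  0.7393],
       [-0.0142,  0.9242,  0.3818,  0.4239],
       [ 0.    ,  0.    ,  0.    ,  1.    ]])}
wrist {'fx': 308.56947582999504, 'fy': 308.56947582999504, 'cx': 320.91667826996473, 'cy': 196.92506224814764, 'k1': -0.05498161690556081, 'mount': array([[ 0.0005,  0.9626,  0.271 ,  0.0724],
       [ 1.    , -0.0007,  0.0006, -0.0001],
       [ 0.0008,  0.271 , -0.9626,  0.0199],
       [ 0.    ,  0.    ,  0.    ,  1.    ]])}
```

View images.

View pics/scene0.png

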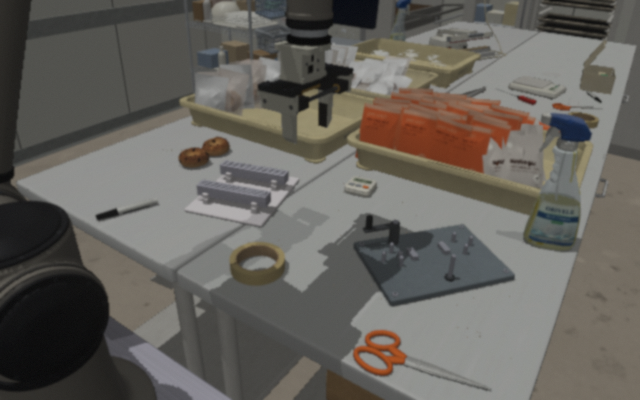

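View pics/side0.png

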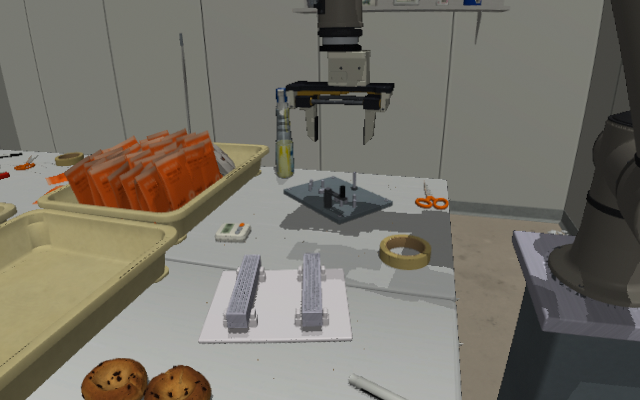

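View pics/wrist0.png

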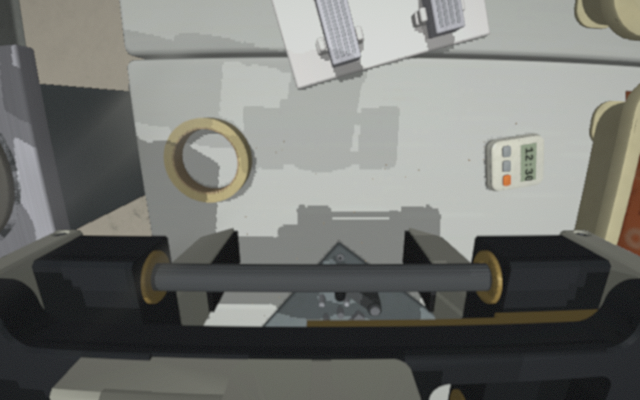

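```bash
python3 - <<'E'
from h import *
np.set_printoptions(precision=3,suppress=True)
for n,pts in dict(scene=[("barA1",199,186,.048),("barA2",269,202,.048),("barB1",221,166,.048),("barB2",287,180,.048),("knob",370,216,.0855),("bedL",355,252,.014),("bedT",465,227,.014),("bedR",513,272,.014),("bedB",392,300,.014),("post",452,256,.065)],
 side=[("barA1",313,257,.048),("barA2",314,326,.048),("barB1",248,260,.048),("barB2",238,326,.048),("knob",327,189,.0855),("post",354,172,.065),("bedL",283,193,.014),("bedR",392,202,.014),("bedB",334,222,.014)],wrist=[("bedtop",338,242,.014)]).items():
    P=pose(n)
    for k,u,v,z in pts: print(n,k,atz(n,u,v,z,P))
E
```

```text
scene barA1 [0.489 0.271 0.048]
scene barA2 [0.525 0.099 0.048]
scene barB1 [0.592 0.303 0.048]
scene barB2 [0.627 0.129 0.048]
scene knob [ 0.545 -0.128  0.086]
scene bedL [ 0.518 -0.116  0.014]
scene bedT [ 0.728 -0.261  0.014]
scene bedR [ 0.631 -0.386  0.014]
scene bedB [ 0.437 -0.235  0.014]
scene post [ 0.542 -0.293  0.065]
side barA1 [0.541 0.138 0.048]
side barA2 [0.49  0.315 0.048]
side barB1 [0.651 0.176 0.048]
side barB2 [0.592 0.342 0.048]
side knob [ 0.573 -0.098  0.086]
side post [ 0.544 -0.288  0.065]
side bedL [ 0.726 -0.219  0.014]
side bedR [ 0.433 -0.223  0.014]
side bedB [ 0.552 -0.076  0.014]
wrist bedtop [ 0.546 -0.093  0.014]
```

```bash
python3 -m creep '[[[4,-40,-10,0,0,0],[4,-40,-10,0,0,0],[4,-40,-10,0,0,0],[4,-40,-10,0,0,0],[4,-40,-10,0,0,0]]]'; python3 -m creep '[[[4,-40,-10,0,0,0],[4,-40,0,0,0,0],[4,-40,0,0,0,0],[0,0,0,0,0,0],[0,0,0,0,0,0]]]'
cat > snap.py <<'E'
import sys; from h import *
k=sys.argv[1]; s=robot.observe(); I=viewer.read_camera('wrist'); cv2.imwrite(f'pics/{k}.png',I); np.save(f'pics/{k}.npy',toolT(s)); print(s['tool_pos'],s['tool_rot'],s['qvel'].round(3))
E
python3 snap.py bed1
```

```text
time: 0.57
tool_pos: [0.5447, -0.1975, 0.3546]
tool_rot: [3.139, -0.002, 1.585]
contact_force: [1.0, 0.1, 0.2]
opening: 0.0918
time: 0.98
tool_pos: [0.5542, -0.3294, 0.338]
tool_rot: [-3.138, -0.005, 1.577]
contact_force: [-0.6, -0.4, -0.0]
opening: 0.0916
[ 0.55423417 -0.32943269  0.33804397] [-3.13777044 -0.00525662  1.57738083] [-0.064  0.048 -0.048 -0.026 -0.006 -0.021]
```

View pics/bed1.png

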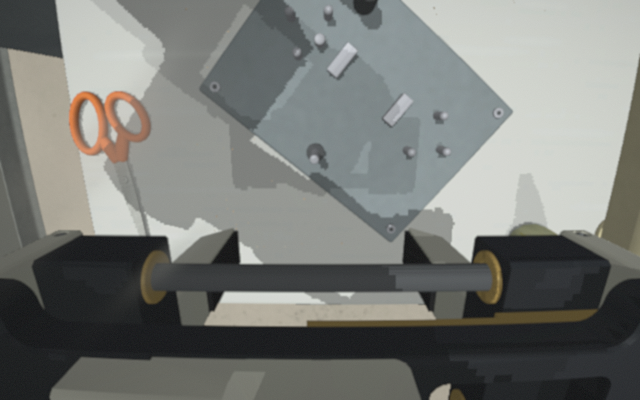

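```bash
python3 -m creep '[[[3,30,0,0,0,0],[3,30,0,0,0,0],[0,0,0,0,0,0],[0,0,0,0,0,0]]]' |head -2;python3 snap.py bed2
python3 -c "
import cv2,numpy as np
a=cv2.imread('pics/bed1.png')[0:175,265:465];b=cv2.imread('pics/bed2.png')[0:235,230:465]
a=cv2.resize(a,None,fx=2,fy=2,interpolation=2);b=cv2.resize(b,None,fx=1.7*1,fy=1.7,interpolation=2)
H=max(a.shape[0],b.shape[0]);c=np.zeros((H,a.shape[1]+b.shape[1],3),np.uint8);c[:a.shape[0],:a.shape[1]]=a;c[:b.shape[0],a.shape[1]:]=b
cv2.imwrite('pics/bedcrop.png',cv2.resize(c,None,fx=1,fy=1));print(c.shape)"
```

```text
time: 1.37
tool_pos: [0.5594, -0.2647, 0.3372]
[ 0.55942284 -0.26472527  0.33715002] [-3.13549193 -0.00601942  1.57801651] [ 0.062 -0.029  0.04   0.022  0.003  0.022]
(400, 800, 3)
```

View pics/bedcrop.png

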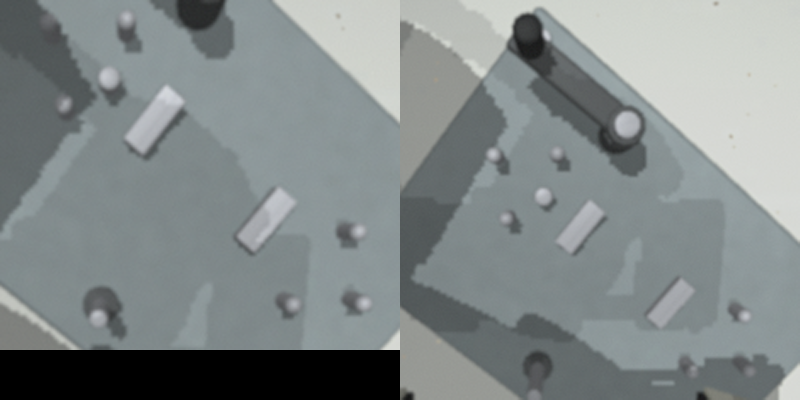

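```bash
cat > bedfit.py <<'E'
from h import *
from scipy.optimize import least_squares
np.set_printoptions(precision=4,suppress=True)
Ps=[pose('wrist',np.load(f'pics/{k}.npy')) for k in('bed1','bed2')]
ft=dict(pad_stud=((0,34,24),(342.5,59),(336.5,132.4)),pad_plain=((0,-34,24),(398.5,108.5),(388.8,177)),stud=((0,60,29),(320,38.5),(314.1,115.3)),
p_xn=((-21.5,68,35),(297.5,52),(292.4,127.6)),p_xp=((21.5,68,35),(328.5,9),(322.4,90)),p_e=((0,93,35),None,(285.3,90.6)),
q_xp=((21.5,-68,35),(444,115.5),(430,185.3)),q_xn=((-21.5,-68,35),(410.5,152),None),q_e=((0,-93,35),(447,151.5),None),
post=((-80,0,65),(314.5,159.5),(308.8,233.5)),knob=((50,106,85.5),None,(304.1,14.1)))
for k,(m,*uv) in ft.items():
    if all(uv): print(k,*tri([('wrist',*u,P) for u,P in zip(uv,Ps)]))
def w(q,m):
    c,s=np.cos(q[3]),np.sin(q[3]);m=np.array(m)/1e3; return np.array([q[0]+c*m[0]-s*m[1],q[1]+s*m[0]+c*m[1],q[2]+m[2]])
def res(q):
    return np.concatenate([proj('wrist',w(q,m),P)-u for m,*uv in ft.values() for u,P in zip(uv,Ps) if u])
r=least_squares(res,[.59,-.226,0,.92],loss='soft_l1'); print(r.x,np.degrees(r.x[3])); 
i=0
for k,(m,*uv) in ft.items():
    for u in uv:
        if u: print(k,r.fun[i:i+2]);i+=2
S=pose('scene');D=pose('side')
print(proj('scene',w(r.x,(-80,0,65)),S),proj('side',w(r.x,(-80,0,65)),D),proj('scene',w(r.x,(50,106,85.5)),S),proj('side',w(r.x,(50,106,85.5)),D))
E
python3 bedfit.py
```

```text
pad_stud [ 0.5714 -0.2104  0.0222] [np.float64(0.11610817582011194), np.float64(0.11610817581988915)]
pad_plain [ 0.624  -0.2528  0.0217] [np.float64(0.41059522273177185), np.float64(0.41059522273191423)]
stud [ 0.5508 -0.1948  0.0291] [np.float64(0.24618840682187695), np.float64(0.24618840682182466)]
p_xn [ 0.5311 -0.2059  0.0294] [np.float64(0.41056225589362155), np.float64(0.41056225589358825)]
p_xp [ 0.558  -0.1732  0.0355] [np.float64(0.04730793921756901), np.float64(0.047307939217582695)]
q_xp [ 0.6623 -0.2583  0.033 ] [np.float64(1.198459429615473), np.float64(1.1984594296154767)]
post [ 0.5473 -0.2947  0.0662] [np.float64(0.1370206428019477), np.float64(0.13702064280188378)]
[ 0.5973 -0.2321 -0.0018  0.8918] 51.09846129809666
pad_stud [-0.4258  0.5144]
pad_stud [-0.6507  0.4523]
pad_plain [-0.5937  0.7145]
pad_plain [0.2686 0.8452]
stud [-0.4422  0.0176]
stud [ 0.1579 -0.4108]
p_xn [-1.0549 -0.5866]
p_xn [-0.1696  0.5058]
p_xp [-0.1466  0.2262]
p_xp [ 0.0212 -0.4009]
p_e [-0.3378  0.0192]
q_xp [ 0.3067 -0.3244]
q_xp [2.8839 0.1492]
q_xn [ 1.3413 -0.2071]
q_e [ 0.0085 -0.3396]
post [-0.3278 -0.8831]
post [ 0.0673 -1.5709]
knob [1.7998 0.8375]
[453.7821 255.828 ] [353.313  171.7547] [369.3842 216.2973] [340.9777 186.2623]
```

```bash
A='[[[0,40,0,0,0,0],[0,40,0,0,0,0],[0,40,0,0,0,0],[0,40,0,0,0,0],[0,40,0,0,0,0]]]'; python3 -m creep '[[[0,40,0,0,0,0],[0,40,0,0,0,0],[0,40,0,0,0,0],[0,40,0,0,0,0],[0,40,0,0,0,0]]]'|head -2; python3 -m creep '[[[0,40,0,0,0,0],[0,40,0,0,0,0],[0,40,0,0,0,0],[0,40,0,0,0,0],[0,0,0,0,0,0]]]'|head -2;python3 -m creep '[[[0,0,0,0,0,0]]]' |head -2;python3 snap.py rack1
python3 -m creep '[[[0,30,0,0,0,0],[0,30,0,0,0,0],[0,0,0,0,0,0],[0,0,0,0,0,0]]]' |head -2;python3 snap.py rack2
python3 -c "
import cv2,numpy as np
a=cv2.imread('pics/rack1.png')[0:230,190:450];b=cv2.imread('pics/rack2.png')[0:230,190:450]
c=np.hstack([a,b]);c=cv2.resize(c,None,fx=1.5,fy=1.5,interpolation=2)
cv2.imwrite('pics/rackcrop.png',c);print(c.shape)"
```

```text
time: 1.83
tool_pos: [0.5582, -0.0662, 0.3378]
time: 2.25
tool_pos: [0.5561, 0.1066, 0.3398]
time: 2.33
tool_pos: [0.5559, 0.1082, 0.34]
[0.55586796 0.10824025 0.34000015] [ 3.13925100e+00 -2.86030148e-03  1.57663359e+00] [ 0.075 -0.002 -0.01   0.03   0.005  0.028]
time: 2.72
tool_pos: [0.5573, 0.1641, 0.3404]
[0.55729741 0.16406802 0.34038268] [ 3.13829980e+00 -1.99198218e-03  1.56891236e+00] [ 0.011  0.005 -0.009  0.018  0.001  0.014]
(345, 780, 3)
```

View pics/rackcrop.png

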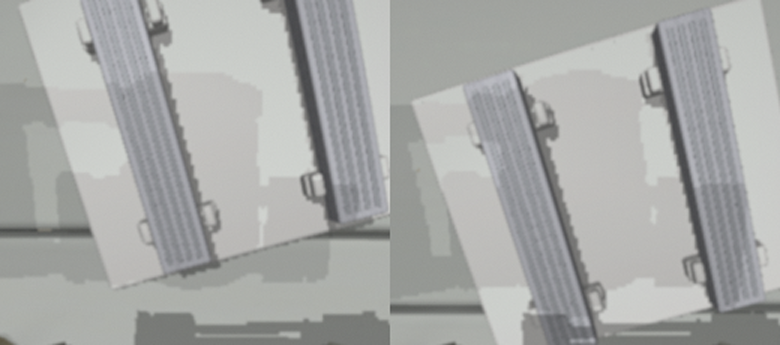

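```bash
cat > rackfit.py <<'E'
from h import *
from scipy.optimize import least_squares
np.set_printoptions(precision=4,suppress=True)
Ps=[pose('wrist',np.load(f'pics/{k}.npy')) for k in('rack1','rack2')]
px=lambda v,x,y:((x-390*v)/1.5+190,y/1.5)
bars=dict(near=[(0,(-15,-85),162,271),(0,(15,-85),211,258),(1,(-15,85),465,88),(1,(15,85),514,71),(1,(15,-85),597,343)],
 far=[(0,(-15,-85),338,223),(0,(15,-85),388,210),(1,(-15,-85),719,308),(1,(15,-85),764,292),(1,(-15,85),657,23),(1,(15,85),711,10)])
for k,o in bars.items():
    def res(q):
        c,s=np.cos(q[3]),np.sin(q[3])
        return np.concatenate([proj('wrist',np.array([q[0]+(c*x-s*y)/1e3,q[1]+(s*x+c*y)/1e3,q[2]]),Ps[v])-px(v,a,b) for v,(x,y),a,b in o])
    r=least_squares(res,[.55,.2,.048,.2],loss='soft_l1');print(k,r.x,np.degrees(r.x[3]),r.fun.reshape(-1,2).tolist() and r.fun)
    r=least_squares(lambda q:res([q[0],q[1],.048,q[2]]),[.55,.2,.2],loss='soft_l1');print('  z fixed',r.x,np.degrees(r.x[2]))
E
python3 rackfit.py
```

```text
near [0.5267 0.2034 0.0383 0.2813] 16.11546975607678 [ 1.1563  0.3089 -0.5715  0.3911 -0.3434 -0.3896  0.246   0.1312 -0.1873
 -0.4805]
  z fixed [0.5275 0.2048 0.2739] 15.694229042381373
far [0.6345 0.2354 0.0395 0.2672] 15.307230466025784 [ 0.4884 -0.8235 -0.7104 -0.4936 -0.255  -0.0035  0.3226  2.6442  0.4703
  0.7277 -0.3584 -0.4477]
  z fixed [0.6322 0.2355 0.2634] 15.092066750787875
```

```bash
python3 -m creep '[[[-10,13,-20,0,0,5.2],[-10,14,-25,0,0,5.2],[-10,13,-25,0,0,5.3],[0,0,-20,0,0,0],[0,0,0,0,0,0]]]';python3 -m creep '[[[0,0,0,0,0,0],[0,0,0,0,0,0]]]'
python3 - <<'E'
from h import *
print(robot.observe()['tool_rot'])
for n in('scene','side'):
    for y in(-85,85): 
        c,s=np.cos(.274),np.sin(.274);print(n,y,[proj(n,np.array([.5275-s*y/1e3,.2045+c*y/1e3,z]),pose(n)).round(1) for z in(.039,.048)])
E
```

```text
time: 3.18
tool_pos: [0.5286, 0.1959, 0.2499]
tool_rot: [3.132, -0.001, 1.845]
contact_force: [-0.5, 0.2, -0.1]
opening: 0.0915
time: 3.35
tool_pos: [0.5294, 0.1935, 0.2503]
tool_rot: [3.133, -0.001, 1.841]
contact_force: [0.4, -0.5, 0.4]
opening: 0.0917
[ 3.13297318e+00 -1.13461107e-03  1.84101163e+00]
scene -85 [array([268. , 197.6]), array([267.9, 194. ])]
scene 85 [array([199.6, 184.9]), array([199.2, 181.4])]
side -85 [array([310.4, 256.3]), array([310.3, 252. ])]
side 85 [array([310. , 316.4]), array([309.8, 311.4])]
```

```bash
python3 -m creep '[[[-2,11,0,-0.13,0.47,0],[0,0,0,0,0,0],[0,0,0,0,0,0]]]';python3 snap.py grasp1; cp pics/grasp1.png pics/g.png; python3 - <<'E'
from h import *
P=pose('wrist'); 
c,s=np.cos(.274),np.sin(.274)
for y in(60,85): print(y,[proj('wrist',np.array([.5275-s*y/1e3+c*x,.2045+c*y/1e3+s*x,.048]),P).round() for x in(-.015,.015)])
E
```

```text
time: 3.6
tool_pos: [0.5293, 0.2036, 0.2538]
tool_rot: [3.136, -0.001, 1.836]
contact_force: [-0.0, 0.1, -0.1]
opening: 0.0917
[0.5292883  0.20357009 0.25384412] [ 3.13637080e+00 -7.75551947e-04  1.83646988e+00] [ 0.014 -0.012 -0.022  0.011  0.016  0.016]
60 [array([291., 131.]), array([341., 130.])]
85 [array([289.,  86.]), array([342.,  86.])]
```

View pics/grasp1.png

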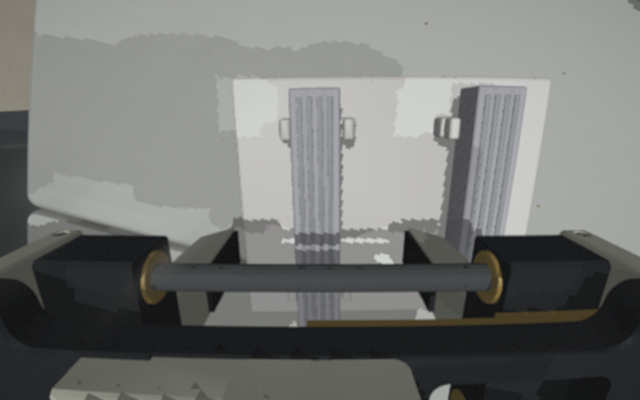

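```bash
python3 -m creep '[[[-2,1,-28,0,0,0.5],[0,1,-22,0,0,0],[0,0,0,0,0,0],[0,0,0,0,0,0]]]'
```

```text
time: 3.98
tool_pos: [0.5288, 0.2063, 0.2067]
tool_rot: [3.127, -0.0, 1.846]
contact_force: [0.3, 0.7, 1.1]
opening: 0.0918
```

```bash
python3 -m creep '[[[-1,-1,-9,-0.23,0.8,0],[0,0,-3,0,0,0],[0,0,0,0,0,0],[0,0,0,0,0,0]]]'; python3 -m creep '[[[0,0,0,0,0,0]]]'
```

```text
time: 4.32
tool_pos: [0.5287, 0.2054, 0.1969]
tool_rot: [3.139, -0.0, 1.846]
contact_force: [0.7, -0.4, -0.3]
opening: 0.0918
time: 4.4
tool_pos: [0.5289, 0.2054, 0.1974]
tool_rot: [3.138, -0.0, 1.846]
contact_force: [-0.9, -0.9, -0.2]
opening: 0.0916
```

```bash
python3 -m creep '[[[0,0,-2,0,0,0],[0,0,0,0,0,0],[0,0,0,0,0,0],[0,0,0,0,0,0],[0,0,0,0,0,0]]]' 1 40; python3 -m creep '[[[0,0,0,0,0,0],[0,0,0,0,0,0],[0,0,0,0,0,0],[0,0,0,0,0,0],[0,0,0,0,0,0]]]'; python3 -m creep '[[[0,0,0,0,0,0],[0,0,0,0,0,0],[0,0,0,0,0,0]]]'
```

```text
time: 4.82
tool_pos: [0.5293, 0.2054, 0.1966]
tool_rot: [3.136, 0.0, 1.846]
contact_force: [-0.1, 0.5, -1.1]
opening: 0.0628
time: 5.23
tool_pos: [0.529, 0.2054, 0.1966]
tool_rot: [3.137, 0.0, 1.846]
contact_force: [-0.8, -1.5, 5.2]
opening: 0.0299
time: 5.48
tool_pos: [0.529, 0.2054, 0.1966]
tool_rot: [3.137, 0.0, 1.846]
contact_force: [0.6, -0.1, 0.1]
opening: 0.0298
```

```bash
python3 -m creep '[[[0,0,30,0,0,0],[0,0,40,0,0,0],[0,0,40,0,0,0],[-3,-20,20,0,0,3],[-3,-30,0,0,0,3.5]]]'; python3 -m creep '[[[-3,-40,0,0,0,3.5],[-3,-40,0,0,0,3.5],[-3,-40,0,0,0,3.5],[-3,-40,0,0,0,3.5],[-3,-40,0,0,0,3.5]]]';python3 -m creep '[[[-3,-40,0,0,0,3.5],[-3,-40,0,0,0,3.5],[-3,-40,0,0,0,3.5],[0,-30,0,0,0,0],[0,0,0,0,0,0]]]';python3 -m creep '[[[0,0,0,0,0,0]]]'
```

```text
time: 5.9
tool_pos: [0.521, 0.1576, 0.3276]
tool_rot: [-3.138, -0.0, 1.966]
contact_force: [0.4, -0.7, -2.7]
opening: 0.03
time: 6.32
tool_pos: [0.5038, -0.0465, 0.33]
tool_rot: [3.138, 0.002, 2.296]
contact_force: [0.3, -0.0, -2.1]
opening: 0.0297
time: 6.73
tool_pos: [0.4914, -0.2094, 0.3293]
tool_rot: [3.14, 0.004, 2.486]
contact_force: [0.5, -0.1, -0.9]
opening: 0.0295
time: 6.82
tool_pos: [0.4909, -0.2109, 0.3287]
tool_rot: [3.14, 0.003, 2.483]
contact_force: [-0.5, 0.9, -2.3]
opening: 0.0296
```

```bash
python3 -m creep '[[[5,-23,0,0,0,-1.1],[5,-23,0,0,0,0],[0,0,-30,0,0,0],[0,0,-30,0,0,0],[0,0,0,0,0,0]]]'; python3 -m creep '[[[0,0,0,0,0,0],[0,0,0,0,0,0]]]'; python3 - <<'E'
from h import *
cv2.imwrite('pics/post_side.png',np.hstack([cv2.resize(viewer.read_camera('side')[110:260,240:440],None,fx=2,fy=2),cv2.resize(viewer.read_camera('scene')[170:320,340:540],None,fx=2,fy=2)]))
E
```

```text
time: 7.23
tool_pos: [0.5019, -0.2555, 0.2678]
tool_rot: [3.139, 0.005, 2.463]
contact_force: [-1.0, 0.4, -2.6]
opening: 0.0299
time: 7.4
tool_pos: [0.5022, -0.2536, 0.2678]
tool_rot: [3.139, 0.002, 2.465]
contact_force: [-0.7, 0.4, -2.3]
opening: 0.0298
```

View pics/post_side.png

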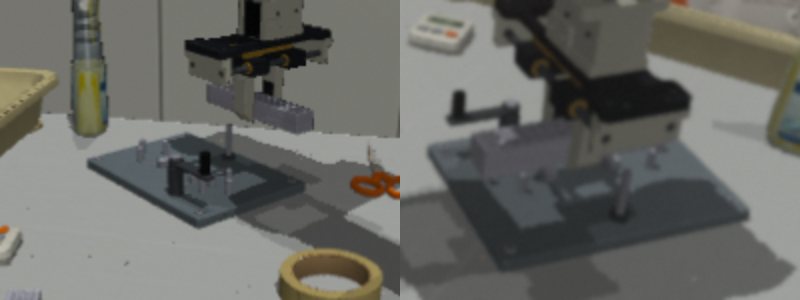

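```bash
python3 -m creep '[[[-1,-3,-22,0,0,0],[0,0,0,0,0,0],[0,0,0,0,0,0]]]'; for i in 1 2 3; do echo; done; python3 -m creep '[[[0,0,-3,0,0,0],[0,0,0,0,0,0],[0,0,0,0,0,0]]]';python3 -m creep '[[[0,0,-2,0,0,0],[0,0,0,0,0,0],[0,0,0,0,0,0]]]'
```

```text
time: 7.75
tool_pos: [0.5031, -0.2565, 0.2515]
tool_rot: [3.138, 0.013, 2.467]
contact_force: [0.7, -0.4, -0.9]
opening: 0.0298



time: 8.0
tool_pos: [0.5039, -0.2564, 0.2518]
tool_rot: [3.137, 0.017, 2.467]
contact_force: [-0.1, 0.1, -1.8]
opening: 0.0298
time: 8.25
tool_pos: [0.5042, -0.2564, 0.2512]
tool_rot: [3.137, 0.02, 2.467]
contact_force: [-0.1, 0.1, -2.8]
opening: 0.0299
```

```bash
python3 -c "
from h import *
s=robot.observe();print(s['qpos'].round(3),s['joint_efforts'].round(2),s['contact_force'],s['torque'],s['tool_rot'])"
```

```text
[-0.607  0.573  1.613  0.004  0.936 -1.505] [ 2.000e-02 -5.108e+01 -2.034e+01 -1.000e-02 -2.000e-02 -0.000e+00] [-0.08023705  0.07249577 -2.84776787] [-0.0027941  -0.03106763  0.01702404] [3.13726763 0.01975291 2.46729635]
```

```bash
python3 -m creep '[[[-3,0,-6,0.71,0.88,0],[0,0,0,0,0,0]]]'; python3 -m creep '[[[0,0,0,0,0,0],[0,0,0,0,0,0]]]'
```

```text
time: 8.42
tool_pos: [0.5009, -0.2563, 0.245]
tool_rot: [3.137, -0.001, 2.467]
contact_force: [-0.5, -0.3, -1.8]
opening: 0.0297
time: 8.58
tool_pos: [0.5007, -0.2564, 0.2444]
tool_rot: [3.137, -0.003, 2.467]
contact_force: [-0.5, -0.6, -2.0]
opening: 0.0297
```

Good. Now small steps; plain contact expected near TCP z 0.2396, pocket near 0.2316.

```bash
python3 -m creep '[[[0,0,-3,0,0,0],[0,0,0,0,0,0]]]'; python3 -m creep '[[[0,0,-3,0,0,0],[0,0,0,0,0,0]]]'
```

```text
time: 8.75
tool_pos: [0.5007, -0.2565, 0.2411]
tool_rot: [3.137, -0.003, 2.467]
contact_force: [-0.8, 0.7, -1.5]
opening: 0.0295
time: 8.92
tool_pos: [0.5008, -0.2566, 0.2384]
tool_rot: [3.137, -0.002, 2.467]
contact_force: [-1.0, 0.4, -0.1]
opening: 0.0296
```

```bash
python3 -m creep '[[[0,0,-2,0,0,0],[0,0,0,0,0,0]]]'; python3 -m creep '[[[0,0,-2,0,0,0],[0,0,0,0,0,0]]]'; python3 -c "
from h import *
s=robot.observe();print(s['contact_force'],s['torque'])"
```

```text
time: 9.08
tool_pos: [0.5008, -0.2565, 0.2373]
tool_rot: [3.137, -0.001, 2.467]
contact_force: [-1.7, 0.0, 0.2]
opening: 0.0297
time: 9.25
tool_pos: [0.5007, -0.2564, 0.2361]
tool_rot: [3.137, -0.001, 2.467]
contact_force: [-1.2, 0.2, 0.6]
opening: 0.0297
[-1.20588868  0.23315254  0.60419231] [ 0.09428233  0.06003364 -0.11439351]
```

```bash
python3 -m creep '[[[0,0,20,0,0,0],[22,-19,3,0,0,0],[24,-19,0,0,0,0],[24,-19,0,0,0,0],[24,-19,0,0,0,0]]]'; python3 -m creep '[[[0,0,0,0,0,0],[0,0,0,0,0,0]]]';python3 - <<'E'
from h import *
cv2.imwrite('pics/post_side2.png',np.hstack([cv2.resize(viewer.read_camera('side')[110:260,240:440],None,fx=2,fy=2),cv2.resize(viewer.read_camera('scene')[170:320,340:540],None,fx=2,fy=2)]))
E
```

```text
time: 9.67
tool_pos: [0.594, -0.3308, 0.2585]
tool_rot: [3.137, -0.01, 2.469]
contact_force: [2.3, -1.4, -2.3]
opening: 0.0297
time: 9.83
tool_pos: [0.5971, -0.3342, 0.2563]
tool_rot: [3.137, -0.006, 2.468]
contact_force: [-0.9, 1.0, -1.8]
opening: 0.0295
```

View pics/post_side2.png

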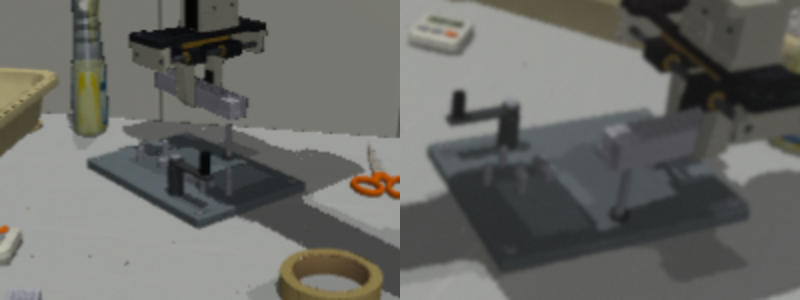

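```bash
python3 -m creep '[[[-3,2,-12,0,0,0],[0,0,0,0,0,0]]]'; python3 -m creep '[[[0,0,-4,0,0,0],[0,0,0,0,0,0]]]';python3 -m creep '[[[0,0,-4,0,0,0],[0,0,0,0,0,0]]]'
```

```text
time: 10.1
tool_pos: [0.5922, -0.3305, 0.244]
tool_rot: [3.137, -0.009, 2.468]
contact_force: [-0.9, 1.1, -3.0]
opening: 0.0297
time: 10.27
tool_pos: [0.5914, -0.3295, 0.2403]
tool_rot: [3.137, -0.01, 2.469]
contact_force: [0.5, 0.7, -3.1]
opening: 0.0294
time: 10.43
tool_pos: [0.5913, -0.3292, 0.237]
tool_rot: [3.137, -0.009, 2.469]
contact_force: [0.1, -0.4, -3.2]
opening: 0.0299
```

```bash
python3 -m creep '[[[1,-1,-4,0,0,0],[0,0,0,0,0,0]]]'; python3 -m creep '[[[0,0,-3,0,0,0],[0,0,0,0,0,0]]]';python3 -m creep '[[[0,0,-2,0,0,0],[0,0,0,0,0,0]]]'
```

```text
time: 10.6
tool_pos: [0.5926, -0.3303, 0.234]
tool_rot: [3.137, -0.007, 2.469]
contact_force: [1.3, 0.1, -1.9]
opening: 0.0299
time: 10.77
tool_pos: [0.593, -0.3305, 0.2323]
tool_rot: [3.137, -0.005, 2.469]
contact_force: [-0.3, 0.3, -1.4]
opening: 0.03
time: 10.93
tool_pos: [0.5931, -0.3306, 0.2312]
tool_rot: [3.137, -0.004, 2.469]
contact_force: [-1.2, 1.1, 1.3]
opening: 0.0297
```

```bash
python3 -m creep '[[[0,0,25,0,0,0],[1,25,5,-0.2,0.16,-0.37],[1,25,0,0,0,0],[1,25,0,0,0,0],[1,20,0,0,0,0]]]'; python3 -m creep '[[[0,0,0,0,0,0],[0,0,0,0,0,0]]]'
```

```text
time: 11.35
tool_pos: [0.5955, -0.2377, 0.2589]
tool_rot: [-3.14, -0.005, 2.455]
contact_force: [0.0, 0.9, -2.0]
opening: 0.0299
time: 11.52
tool_pos: [0.5957, -0.2333, 0.258]
tool_rot: [-3.141, -0.007, 2.459]
contact_force: [0.7, 0.0, -2.2]
opening: 0.0299
```

```bash
python3 -m creep '[[[0,0,0,0,0,0],[0,0,0,0,0,0]]]'
```

```text
time: 11.68
tool_pos: [0.5957, -0.2337, 0.2573]
tool_rot: [-3.14, -0.008, 2.46]
contact_force: [-0.3, -0.5, -1.4]
opening: 0.0297
```

```bash
python3 -m creep '[[[1.5,1.5,-15,-0.29,-0.36,0.1],[0,0,-16,0,0,0],[0,0,0,0,0,0],[0,0,0,0,0,0]]]'; python3 snap.py seat1; python3 - <<'E'
from h import *
from scipy.spatial.transform import Rotation as R
T=np.load('pics/seat1.npy');P=pose('wrist',T);q=[.5973,-.2321,0,.8918]
I=cv2.resize(cv2.imread('pics/seat1.png')[0:260,180:460],None,fx=2,fy=2,interpolation=2)
def w(m):
    c,s=np.cos(q[3]),np.sin(q[3]);m=np.array(m)/1e3;return np.array([q[0]+c*m[0]-s*m[1],q[1]+s*m[0]+c*m[1],m[2]])
for m in[(-21.5,68,36),(21.5,68,36),(0,93,36)]:
    u=proj('wrist',w(m),P);print(m,u.round(1));cv2.circle(I,tuple(int(x) for x in((u-[180,0])*2)),3,(0,0,255),1)
for x in(-15,15):
    p=T@np.array([.085-.0005,x/1e3,.1746-.026,1]);u=proj('wrist',p[:3],P);print('bar',x,p[:3],u);cv2.circle(I,tuple(int(a) for a in((u-[180,0])*2)),3,(0,255,0),1)
cv2.imwrite('pics/seat1c.png',I)
E
```

```text
time: 12.02
tool_pos: [0.5971, -0.2363, 0.2255]
tool_rot: [-3.14, 0.003, 2.457]
contact_force: [0.1, -0.3, -1.9]
opening: 0.0295
[ 0.59712361 -0.23626893  0.22554715] [-3.13994248e+00  2.94068614e-03  2.45729280e+00] [-0.017  0.029  0.013 -0.001 -0.01  -0.002]
(-21.5, 68, 36) [287.9 114.1]
(21.5, 68, 36) [368.6 113.7]
(0, 93, 36) [328.3  63.9]
bar -15 [ 0.52234966 -0.19494323  0.07672426] [284.51187022  79.97557223]
bar 15 [ 0.54131367 -0.1716975   0.07667476] [360.52908483  80.03343696]
```

View pics/seat1c.png

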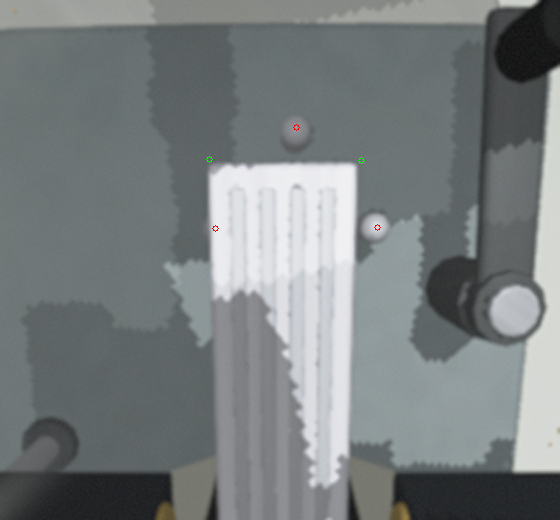

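```bash
python3 -m creep '[[[-0.5,5,-5,0,0,0.3],[0,0,0,0,0,0],[0,0,0,0,0,0],[0,0,0,0,0,0]]]'
```

```text
time: 12.4
tool_pos: [0.5967, -0.2321, 0.222]
tool_rot: [-3.14, 0.005, 2.462]
contact_force: [-0.1, 0.0, -0.9]
opening: 0.0299
```

```bash
python3 -m creep '[[[0,0,-8,0.18,0.22,0],[0,0,0,0,0,0]]]'; python3 -m creep '[[[0,0,-6,0,0,0],[0,0,0,0,0,0]]]'
```

```text
time: 12.57
tool_pos: [0.5969, -0.2321, 0.2144]
tool_rot: [-3.141, 0.002, 2.462]
contact_force: [-0.5, 0.7, -2.9]
opening: 0.0299
time: 12.73
tool_pos: [0.597, -0.232, 0.2078]
tool_rot: [-3.141, 0.002, 2.462]
contact_force: [-0.6, 0.4, -2.0]
opening: 0.0299
```

```bash
python3 -m creep '[[[0,0,-5,0,0,0],[0,0,0,0,0,0]]]'; python3 -m creep '[[[0,0,-3,0,0,0],[0,0,0,0,0,0]]]'
```

```text
time: 12.9
tool_pos: [0.5969, -0.232, 0.202]
tool_rot: [-3.141, 0.001, 2.462]
contact_force: [-0.4, -0.0, -3.5]
opening: 0.0294
time: 13.07
tool_pos: [0.5971, -0.2321, 0.1988]
tool_rot: [-3.141, 0.002, 2.462]
contact_force: [-1.4, 0.4, -2.9]
opening: 0.0298
```

```bash
python3 -m creep '[[[0,0,-2,0,0,0],[0,0,0,0,0,0]]]'; python3 -m creep '[[[0,0,-2,0,0,0],[0,0,0,0,0,0]]]'
```

```text
time: 13.23
tool_pos: [0.5974, -0.2322, 0.199]
tool_rot: [-3.141, 0.003, 2.462]
contact_force: [0.3, -0.3, -2.2]
opening: 0.0298
time: 13.4
tool_pos: [0.5976, -0.2324, 0.1988]
tool_rot: [-3.141, 0.006, 2.462]
contact_force: [0.3, -0.5, -1.7]
opening: 0.0295
```

```bash
python3 -m creep '[[[-0.5,0,-3,0.2,0.25,0],[0,0,0,0,0,0]]]'; python3 -m creep '[[[0,0,-2,0,0,0],[0,0,0,0,0,0]]]'
```

```text
time: 13.57
tool_pos: [0.5981, -0.2329, 0.199]
tool_rot: [3.141, 0.006, 2.462]
contact_force: [-0.1, -0.2, -1.6]
opening: 0.0299
time: 13.73
tool_pos: [0.5984, -0.233, 0.1985]
tool_rot: [3.14, 0.008, 2.462]
contact_force: [-1.1, 0.2, -1.9]
opening: 0.0295
```

```bash
python3 -m creep '[[[-1.5,1,-4,0.3,0.37,0],[0,0,0,0,0,0]]]'; python3 -c "
from h import *
s=robot.observe();print(s['qpos'].round(4),s['joint_efforts'].round(2),s['torque'])"
```

```text
time: 13.9
tool_pos: [0.5987, -0.2334, 0.1991]
tool_rot: [3.139, 0.01, 2.462]
contact_force: [-2.7, 1.9, -3.4]
opening: 0.0299
[-4.9110e-01  7.5850e-01  1.4067e+00  8.0000e-04  9.6640e-01 -1.3831e+00] [-2.100e-01 -6.104e+01 -2.227e+01 -1.500e-01 -6.100e-01 -1.000e-02] [0.58003938 0.66257523 0.0073702 ]
```

```bash
python3 -m creep '[[[-2,2,6,0.36,0.45,0],[0,0,0,0,0,0]]]';python3 -m creep '[[[0,0,0,0,0,0]]]'; python3 -c "
from h import *
s=robot.observe();print(s['torque'])"
```

```text
time: 14.07
tool_pos: [0.5964, -0.2313, 0.2048]
tool_rot: [3.139, -0.002, 2.462]
contact_force: [-0.5, 0.4, -1.4]
opening: 0.0295
time: 14.15
tool_pos: [0.5962, -0.2312, 0.2041]
tool_rot: [3.139, -0.003, 2.462]
contact_force: [-0.4, -0.1, -2.1]
opening: 0.0296
[ 0.14077027 -0.02391506  0.01642469]
```

```bash
python3 snap.py seat2; python3 - <<'E'
import cv2,numpy as np
a=cv2.cvtColor(cv2.imread('pics/seat1.png'),6);b=cv2.cvtColor(cv2.imread('pics/seat2.png'),6)
up=lambda x:cv2.resize(x,None,fx=4,fy=4,interpolation=2)
for (y0,y1,x0,x1) in[(70,130,278,365),(76,105,280,362)]:
    t=up(a[y0:y1,x0:x1]);s=up(b[y0-12:y1+12,x0-12:x1+12]);r=cv2.matchTemplate(s,t,5);_,m,_,l=cv2.minMaxLoc(r);print(m,l[0]/4-12,l[1]/4-12)
# bar end profile along columns 300..340
for im in(a,b):
    p=im[60:110,295:345].mean(1);print('end v',60+np.argmax(np.diff(p)),np.diff(p).max())
    q=im[95:110,270:375].mean(0);d=np.diff(q);print(270+np.argmax(d),270+np.argmin(d))
E
```

```text
[ 0.59617835 -0.23116736  0.20413322] [ 3.13937409 -0.00319326  2.46215075] [ 0.001 -0.002  0.002  0.004  0.013  0.002]
0.802769124507904 0.0 0.0
0.969353437423706 -0.25 0.25
end v 81 41.98000000000002
284 357
end v 81 18.859999999999985
284 357
```

```bash
python3 -m creep '[[[0,0,-3,-0.1,-0.13,0]]]';python3 -m creep '[[[0,0,-4,0,0,0]]]'; python3 -m creep '[[[0,0,-3,0,0,0]]]'; python3 -c "
from h import *
s=robot.observe();print(s['contact_force'],s['torque'])"
```

```text
time: 14.28
tool_pos: [0.5963, -0.2311, 0.201]
tool_rot: [3.139, -0.0, 2.462]
contact_force: [0.1, 0.2, -2.1]
opening: 0.0299
time: 14.37
tool_pos: [0.5963, -0.2311, 0.1979]
tool_rot: [3.139, 0.0, 2.462]
contact_force: [-16.0, 6.6, 47.1]
opening: 0.0298
time: 14.45
tool_pos: [0.5962, -0.231, 0.198]
tool_rot: [3.14, 0.001, 2.463]
contact_force: [-14.4, 5.8, 39.2]
opening: 0.0298
[-14.44927148   5.8213943   39.16946175] [0.99431424 2.20308341 0.004309  ]
```

```bash
python3 -m creep '[[[0,0,1,0,0,0],[0,0,0,0,0,0]]]'; python3 -m creep '[[[0,0,0,0,0,0],[0,0,0,0,0,0],[0,0,0,0,0,0],[0,0,0,0,0,0],[0,0,0,0,0,0]]]' -0.1
```

```text
time: 14.62
tool_pos: [0.5961, -0.2308, 0.2001]
tool_rot: [3.139, 0.002, 2.463]
contact_force: [0.4, 0.5, -1.8]
opening: 0.0297
time: 15.03
tool_pos: [0.5961, -0.2308, 0.1978]
tool_rot: [3.14, 0.0, 2.463]
contact_force: [0.3, -1.1, 0.0]
opening: 0.0501
```

```bash
python3 -m creep '[[[0,0,25,0,0,0],[0,0,35,0,0,0],[0,0,35,0,0,0],[0,0,0,0,0,0],[0,0,0,0,0,0]]]'; python3 -m creep '[[[-10,15,0,0,0,6.5],[-10,17,0,0,0,6.5],[-10,20,0,0,0,6.5],[-10,20,0,0,0,6.5],[-10,20,0,0,0,6.5]]]' 0.57; python3 -m creep '[[[0,6,0,0,0,6.5],[0,6,0,0,0,6],[0,0,0,0,0,0],[0,0,0,0,0,0]]]'; python3 snap.py a
```

```text
time: 15.45
tool_pos: [0.595, -0.2304, 0.293]
tool_rot: [3.141, -0.007, 2.463]
contact_force: [0.3, 0.0, -0.9]
opening: 0.0504
time: 15.87
tool_pos: [0.5437, -0.1394, 0.2902]
tool_rot: [3.141, -0.004, 3.047]
contact_force: [0.4, -0.0, 0.8]
opening: 0.0223
time: 16.2
tool_pos: [0.5409, -0.1225, 0.2869]
tool_rot: [3.137, -0.011, -3.001]
contact_force: [0.7, -1.2, -0.5]
opening: 0.02
[ 0.54086047 -0.12247461  0.28688852] [ 3.13666895 -0.01128575 -3.00149377] [ 0.009  0.007  0.013  0.004 -0.005 -0.022]
```

```bash
python3 -m creep '[[[5.5,-4,-5,-0.2,-0.66,-1.9],[0,0,0,0,0,0],[0,0,0,0,0,0]]]';python3 - <<'E'
from h import *
a=viewer.read_camera('side');b=viewer.read_camera('scene');c=viewer.read_camera('wrist');cv2.imwrite('pics/w.png',c)
I=np.hstack([cv2.resize(a[120:245,270:400],(416,400),interpolation=2),cv2.resize(b[170:290,340:455],(383,400),interpolation=2)])
I=np.vstack([I,cv2.resize(np.hstack([c[0:160,0:640]]),(799,200))]);cv2.imwrite('pics/latch1.png',I);print(I.shape)
E
```

```text
time: 16.5
tool_pos: [0.5466, -0.128, 0.2808]
tool_rot: [3.141, -0.001, -3.044]
contact_force: [-0.4, -0.2, -0.1]
opening: 0.0196
(600, 799, 3)
```

View pics/latch1.png

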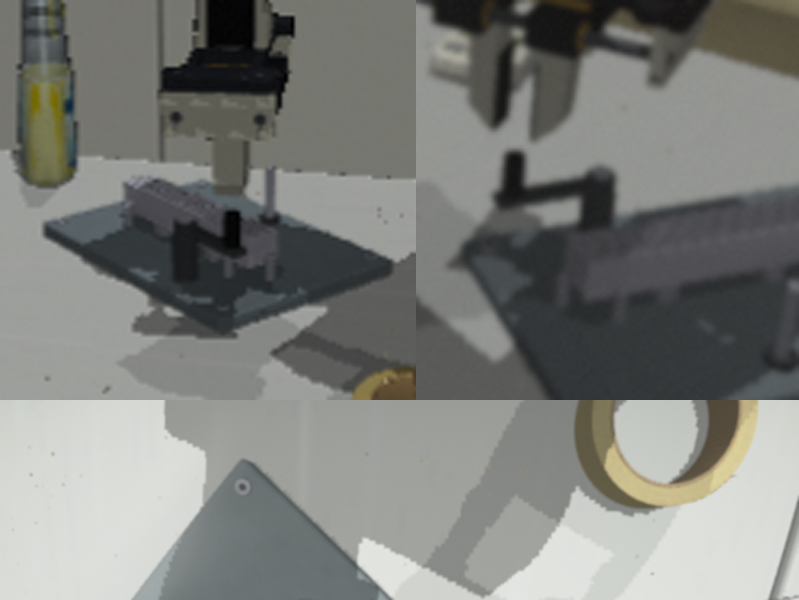

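```bash
python3 -m creep '[[[0,1.5,-15,0,0,0],[0,0,0,0,0,0]]]'; python3 -m creep '[[[0,0,-18,0,0,0],[0,0,0,0,0,0]]]'
```

```text
time: 16.82
tool_pos: [0.5465, -0.1266, 0.2665]
tool_rot: [-3.141, 0.0, -3.044]
contact_force: [-1.0, 0.6, -0.3]
opening: 0.0196
time: 16.98
tool_pos: [0.5466, -0.1267, 0.2492]
tool_rot: [-3.141, 0.001, -3.044]
contact_force: [-0.9, 0.7, 0.1]
opening: 0.0202
```

```bash
python3 -m creep '[[[-4,-6,0,0,0,0],[-3.6,-6.5,0,0,0,0],[-2.5,-7,0,0,0,0],[-1.6,-7,0,0,0,0]]]'
```

```text
time: 17.32
tool_pos: [0.5338, -0.1538, 0.2516]
tool_rot: [3.141, -0.0, -3.042]
contact_force: [-0.1, 1.2, -1.4]
opening: 0.0199
```

```bash
python3 -m creep '[[[-0.3,-7,-2,0,0,0],[0.5,-7,-1,0,0,0],[1.4,-7,0,0,0,0],[2.2,-7,0,0,0,0]]]'
```

```text
time: 17.65
tool_pos: [0.537, -0.1861, 0.2503]
tool_rot: [-3.141, 0.002, -3.043]
contact_force: [-0.5, 0.7, 0.3]
opening: 0.0199
```

```bash
python3 -m creep '[[[4,-6,-1,0,0,0],[4.5,-5.5,-1,0,0,0],[5,-5,0,0,0,0],[4,-3,0,0,0,0]]]'; python3 -m creep '[[[3,-2,0,0,0,0]]]'
```

```text
time: 17.98
tool_pos: [0.556, -0.2091, 0.2481]
tool_rot: [3.141, 0.001, -3.045]
contact_force: [-9.7, 13.9, 9.3]
opening: 0.0199
time: 18.07
tool_pos: [0.5585, -0.2098, 0.2475]
tool_rot: [3.135, -0.004, -3.045]
contact_force: [-9.6, 14.2, 7.8]
opening: 0.0198
```

```bash
python3 -m creep '[[[-2.5,2,0,0,0,0],[0,0,0,0,0,0]]]'; python3 -m creep '[[[0,0,15,0,0,0],[0,0,30,0,0,0],[-20,30,30,0,0,0],[-20,30,30,0,0,0],[-20,30,0,0,0,0]]]'; python3 -m creep '[[[-20,35,20,0,0,0],[-10,35,20,0,0,0],[0,0,0,0,0,0]]]'; python3 - <<'E'
from h import *
a=viewer.read_camera('side');b=viewer.read_camera('scene')
I=np.hstack([cv2.resize(a[140:235,270:400],(416,304),interpolation=2),cv2.resize(b[195:310,345:490],(383,304),interpolation=2)]);cv2.imwrite('pics/final.png',I)
def w(m):
    q=[.5973,-.2321,0,.8918];c,s=np.cos(q[3]),np.sin(q[3]);m=np.array(m)/1e3;return np.array([q[0]+c*m[0]-s*m[1],q[1]+s*m[0]+c*m[1],m[2]])
for t in(75,80,85,90):
    k=w((50-56*np.sin(np.radians(t)),50+56*np.cos(np.radians(t)),85.5))
    u=proj('side',k,pose('side'));v=proj('scene',k,pose('scene'));print(t,((u-[270,140])*3.2).round(),((v-[345,195])*2.643+[416,0]).round())
for x,y in((-15,85),(15,85),(-15,-85),(15,-85)):
    k=w((x,y,50));print((x,y),((proj('side',k,pose('side'))-[270,140])*3.2).round(),((proj('scene',k,pose('scene'))-[345,195])*2.643+[416,0]).round())
E
```

```text
time: 18.23
tool_pos: [0.5569, -0.2075, 0.2469]
tool_rot: [3.134, -0.005, -3.045]
contact_force: [-0.1, 0.1, -0.2]
opening: 0.0195
time: 18.65
tool_pos: [0.5023, -0.1253, 0.3485]
tool_rot: [3.138, -0.001, -3.049]
contact_force: [1.7, -0.2, 0.4]
opening: 0.0198
time: 18.9
tool_pos: [0.4707, -0.054, 0.3891]
tool_rot: [3.139, 0.003, -3.048]
contact_force: [1.4, 0.2, -0.6]
opening: 0.0192
75 [247. 115.] [567.  86.]
80 [244. 113.] [574.  86.]
85 [241. 112.] [581.  85.]
90 [237. 110.] [588.  84.]
(-15, 85) [274. 162.] [542. 142.]
(15, 85) [245. 171.] [524. 118.]
(-15, -85) [147. 106.] [756. 104.]
(15, -85) [119. 113.] [733.  82.]
```

View pics/final.png

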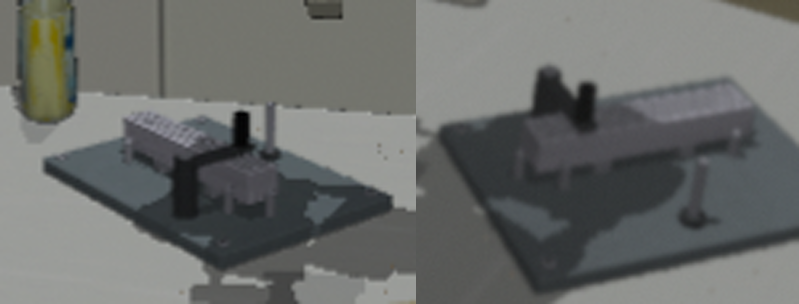

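```bash
python3 -c "
from cell import robot
print(robot.hand_in())"
```

```text
the job is handed in; nothing more can be done
None
```

The bar from the nearer rack place is lying in the bed with the latch swung fully across it, and I have handed the job in. No verdict was reported.

- **Feeling the pocket:** One end of the bar landed on the post at the plain height. The other end came down 7–8 mm lower, so that end has the pocket, and I turned it towards the stud.
- **Seating:** On the first try the bar seemed to catch an end pin after the tool had drifted about 4 mm along the bar. I lifted it, checked that it had not slipped in the grip, re-centred it and lowered it again. It stopped dead at the expected height (about 40 N, roughly centred, arm and bar level), then I let it go.
- **Latch:** I swung it until the force rose at its stop (about 17 N). In the last pictures the knob is where it should be at about 1.5–1.57 rad, and the bar's corners match a flat seated bar.

**Measurements that disagreed:**
- The wrist views put the bar tops up to 10 mm too low. I relied on the given height instead, and the landings on the post and pads confirmed it.
- The two bar positions came out 109 mm apart, against the 110 mm given.

I did not go near the tape roll or the timer, but I did not measure their positions at the end. The last clock reading before handing in was 18.9 s.

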